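# Open the medicine lockbox at the nurses' desk

### The job

First clear the stapler off the lockbox lid: set it down the right way up on the floor of the grey tray, without dropping it. Then take the red key from the stand, put it in the lockbox's lock and, pressing only gently, turn it back and forth until you feel it drop into the hidden slot; then turn it clockwise until the lid pops up. Leave the key standing in the lock, let go, and leave the other keys, the bottle and the mug where they are.

Things in the scene. Friction and masses are not known exactly. Their poses are not given: they have to be found in the camera images.
- lockbox: White steel medicine lockbox, heavy and fixed, 200 (x) x 210 (y) x 90 mm high; origin under its centre, front = its own -x side, towards the robot (yaw within 0.2 rad). A 65 mm wide fixed strip along the front of its top carries the lock; the rest of the top is the blue lid.
- lock_mouth (a point): Centre of the lock mouth, on the upright lock axis, in the top of a 60 mm square steel plate, 100 mm above the desk. A 45 degree funnel, 43 mm across at the top, narrows within 10 mm to a straight round hole of 23.5 mm that ends on the face of a turning core, 30 mm below the mouth.
- lock_core (a point): Centre of the core face at the bottom of the hole. In it is a hidden slot for the key blade, 24.5 x 10.5 mm, 10 mm deep. At the start its long side lies anywhere from 0.6 rad counterclockwise to 0.5 rad clockwise (from above) of the box y axis; half turns are alike. The blade rides on the face until within 0.1 to 0.25 rad of the slot, then drops 10 mm by its weight or a light push.
- lock_cam (a point): Point on the lock axis 40 mm below the mouth, where the tip of a key that has dropped in stands. The key then turns the core (about 0.12 N m). Clockwise seen from above frees the lid when the blade stands 0.75 to 1.05 rad clockwise of the box y axis (play in the slot); the core stops 1.3 rad clockwise, 0.7 counterclockwise. The core stays where it is left.
- lid (a joint): Lid angle in rad: 0 shut, 0.25 fully popped up. Hinged on the far (+x) edge of the box; when the lock frees it a weak spring lifts its front edge 33 mm and holds it there. Lid 134 (x) x 210 (y) mm, its top 90 mm above the desk when shut.
- lid_edge (a point): Middle of the front edge of the lid's top, next to the lock strip, 32 mm behind the lock axis.
- key_red: Key with red grip plate, 115 mm long, 100 g, upright in one of the holes of the stand, tip 5 mm above the desk. Origin at the bottom tip, z up the shank. Blade: lowest 12 mm, 20 mm wide along y, 5 thick along x. Shank 20 mm diameter up to 75 mm. Grip plate from 75 to 115 mm: 50 wide along y, 12 thick along x.
- key_red_bow (a point): Centre of the red key's grip plate, 95 mm above the tip.
- key_blue: Key of the same shape with a blue grip plate, in the same stand; to be left alone. Origin at the bottom tip.
- key_green: Key of the same shape with a green grip plate, in the same stand; to be left alone. Origin at the bottom tip.
- stand: Fixed wooden key stand, 60 (x) x 200 (y) x 45 mm high, origin under its centre, with three 23 mm holes, 40 mm deep, at y = -70, 0, +70 mm; which key is in which hole and which side of the desk it is on vary. The grip plates lie along its y within 0.25 rad.
- stapler: Orange and black desk stapler lying on the shut lid, roughly along the box y axis, 150 mm long (x) x 38 mm wide (y) x about 50 mm high, 280 g more or less. Origin under its centre, on its underside. The upper arm (34 mm wide) is solid from about 25 to 45 mm above the underside and can be gripped across its width from above.
- tray: Fixed grey open desk tray, 160 (x) x 220 (y) x 35 mm high, walls and floor 4 to 5 mm thick, origin under its centre; on the other side of the lockbox from the key stand.
- sanitizer: Hand sanitizer bottle, 60 mm diameter, 160 mm high, loose, in front of the lockbox on one side; origin at the centre of its base. To be left alone.
- mug: White mug, 76 mm diameter, 90 mm high, loose, in front of the lockbox on the other side; origin at the centre of its base. To be left alone.

How it is judged:
On the way, in this order (a step that is already met when the one before it is completed fails the run):
1. the stapler stands released in the tray, the lid still shut (x of stapler in the frame of tray between -0.07 and 0.07 m and y of stapler in the frame of tray between -0.1 and 0.1 m and height (world z) of stapler below 0.012 m and angle between stapler's own z axis and vertical below 0.15 rad and linear speed of stapler below 0.03 m/s and contact force between stapler and the fingers below 0.2 N and value of joint lid below 0.1 rad), for 0.2 s.
2. the red key has dropped into the hidden slot of the lock, the lid still shut (z of key_red in the frame of lock_mouth below -0.0365 m and horizontal distance between key_red and lock_mouth below 0.006 m and angle between key_red's own z axis and vertical below 0.15 rad and value of joint lid below 0.1 rad), for 0.1 s.
3. the key, still in the slot, has been turned and the lid has popped up (z of key_red in the frame of lock_mouth below -0.0365 m and horizontal distance between key_red and lock_mouth below 0.006 m and angle between key_red's own z axis and vertical below 0.15 rad and value of joint lid above 0.2 rad), for 0.2 s.
At the end, for the whole second after the job is handed in: The stapler lies upright (within 0.15 rad), at rest, on the floor of the tray; the red key stands upright (within 0.15 rad) in the lock, dropped into the slot (tip more than 36.5 mm below the mouth, within 6 mm of the axis); the lid is popped up (over 0.2 rad); all is released and still (all of step 3 and x of stapler in the frame of tray between -0.07 and 0.07 m and y of stapler in the frame of tray between -0.1 and 0.1 m and height (world z) of stapler below 0.012 m and angle between stapler's own z axis and vertical below 0.15 rad and linear speed of each of stapler, key_red below 0.03 m/s and contact force between stapler and the fingers below 0.2 N and velocity of joint lid below 0.05 rad/s); the robot touches nothing.
It fails at once if the stapler is dropped: it moves faster than 0.8 m/s without being held (linear speed of stapler above 0.8 m/s and contact force between stapler and the fingers below 0.2 N).
It fails at once if the red key is forced against the lock with more than 45 N (contact force between key_red and lockbox above 45 N).
It fails at once if the blue or the green key is moved more than 20 mm (distance of any of key_blue, key_green from where it was at the start of the episode above 0.02 m).
It fails at once if the bottle or the mug is moved more than 20 mm (distance of any of sanitizer, mug from where it was at the start of the episode above 0.02 m).
It also fails if it takes over 67 s, if anything falls off the work surface, if the arm or the gripper's body presses on something with over 40 N, if the wrist force passes 120 N, or if a joint passes its speed limit or range.

### The arm

A 7-joint arm with a two-finger parallel gripper is mounted at the origin on the work surface. World frame = base frame: x ahead of the robot, y to its left, z up, the work surface at z = 0. Lengths are in m, angles in rad, forces in N, time in s.
With the tool pointing down it reaches from about 0.425 to 0.875 m from the base axis. Payload 4.7 kg.
Tool frame: the origin (TCP) lies midway between the tips of the shut fingers; the grasp point (between the pads) lies 19 mm behind it; x points along the fingers, z is the direction in which the jaws open and shut, and the axes are right-handed (so a half turn about x gives the same grasp; the last joint's range is limited). The gripper opens to 87 mm and grips with 3 to 60 N. Pads are 19 mm wide; open, the fingers measure 117 mm over their backs; the gripper's body (75 mm by 190 mm) begins 51 mm behind the grasp point.
Start: joints at [1.167, 0.321, -0.07, 1.45, 0.023, 1.371, -0.057], TCP at [0.264, -0.594, 0.223] pointing down, gripper open.
Joint ranges: [-2.86, 2.86], [-0.3, 2.09], [-1.38, 1.24], [0.06, 2.45], [-1.56, 4.7], [0.09, 2.05], [-2.69, 2.69]. Speed limits (rad/s): [2.57, 2.57, 3.14, 3.14, 3.14, 3.14, 3.14].

### API

Orientations are given as a rotation vector (axis times angle).
In Python, from bench import ctrl, vision, close_job gives the robot as it stands. The module is installed in compiled form; this text tells all that it offers.
- The arm moves only by the tool servo_tool, never from a script. Its argument "commands" is a list that holds one entry, the list of rows, each a list of 7 numbers: the turn, a rotation vector about the tool's x, y, z in degrees, then the shift along the tool's x, y, z in mm, then the finger opening in mm, from 0 to 87. In form: [[[wx, wy, wz, x, y, z, grip], ...]]. A call has 1 to 5 rows; each row is the pose to reach, as a shift and turn from the pose commanded when the call began, along the tool's axes at that moment; what a row does not reach only later rows make up. A row lasts 1/8 s, in which the tool goes at most 62.5 mm and 10.7 degrees, less where a joint would pass 70% of its speed; a pose out of reach is approached as far as the arm can. A call with a gripper value outside its range is refused whole. The fingers move at their own pace and stop on an object; "newtons" is the grip in N (left out, the last holds). Time passes only in rows, so rows that repeat a pose let the fingers close. It gives the time, the measured TCP pose, the force and the opening at its end, in the units of the state.
- ctrl.get_state(): the state, without advancing time (a new reading comes with each control period).
- vision.get_image(name): name is "scene" or "top" or "wrist"; returns the picture (480x640x3 uint8, red, green, blue); there is no depth.
- vision.camera_info(name): a dict with "fov_y" (degrees; the focal length in pixels is half the picture's height over the tangent of half this angle, whatever the lens; pixels are square), "cx", "cy" (the principal point, pixels), "dist" ([k1, k2, p1, p2, k3] as OpenCV has them; the pictures are not rectified), "pose" (4x4, takes a point from camera to world coordinates). Camera axes: x right, y down, z forward; pixel columns grow to the right and rows downward; lengths in m; the calibration is good to about 2 mm. A picture is of the moment at which its call begins: read the wrist's pose just before it. camera_info takes no time and is no camera call; for the wrist camera it gives the pose at the moment of the call.
- close_job(): hands the job in, once; it reports no verdict.
The state is a dict: "time": time; "joint_positions": joint angles; "qd": joint speeds; "joint_torque": joint torques, N m; "position": TCP position; "tool_rot": TCP orientation; "ft_force": force on the tool from outside, world axes, zero at the start; "torque": the same for the moment, N m; "grip_width": opening from 0.0 (shut) to 1.0 (fully open).
Only numpy, scipy, OpenCV 4.12 (cv2) and the standard library are available. Lean on these libraries where they do the work, as an engineer would, in place of code of your own. Each camera call takes 0.05 s, during which the arm holds its last target. There are 200 camera calls.

## Working session

There is one attempt and no reset: what is moved stays moved. The work goes in short steps, Python scripts to look and compute and a tool call to move; the robot and the scene stay as the last step left them, time stands still between calls to the robot, and variables do not carry over. Pictures are saved under pics/ and viewed, about 8 in all and at most 12, crops included, and the job is handed in when it is done.

Besides the shell and the picture viewer there is one more tool, called after ">>>" by a JSON object that holds its "api" and its "payload", one argument or row to a line. servo_tool: Moves the arm, as the interface text tells. Its arguments: {"type":"object","properties":{"commands":{"type":"array"},"newtons":{"type":"number"}},"required":["commands"]}

```bash
mkdir -p pics; cat > h.py <<'E'
import numpy as np, cv2
from scipy.spatial.transform import Rotation as R
from bench import ctrl, vision
def K(i):
    f=240/np.tan(np.radians(i['fov_y']/2)); return np.array([[f,0,i['cx']],[0,f,i['cy']],[0,0,1]])
def snap(name,fn):
    i=vision.camera_info(name); im=vision.get_image(name)
    cv2.imwrite('pics/'+fn,im[:,:,::-1]); np.save('pics/'+fn+'.npy',i['pose']); return im,i
def px2w(i,uv,z,pose=None):
    P=np.array(i['pose'] if pose is None else pose)
    d=cv2.undistortPoints(np.array(uv,float).reshape(-1,1,2),K(i),np.array(i['dist'],float))[:,0]
    d=np.c_[d,np.ones(len(d))]@P[:3,:3].T; o=P[:3,3]
    z=np.broadcast_to(z,len(d))
    return o+d*((z-o[2])/d[:,2])[:,None]
def w2px(i,p,pose=None):
    P=np.linalg.inv(np.array(i['pose'] if pose is None else pose))
    return cv2.projectPoints(np.array(p,float).reshape(-1,3),R.from_matrix(P[:3,:3]).as_rotvec(),P[:3,3],K(i),np.array(i['dist'],float))[0][:,0]
def st():
    s=ctrl.get_state(); M=R.from_rotvec(s['tool_rot']).as_matrix()
    print('t',round(s['time'],2),'pos',np.round(s['position'],4),'F',np.round(s['ft_force'],1),'T',np.round(s['torque'],2),'g',round(s['grip_width'],3)); print(np.round(M,3).tolist()); return s,M
def plan(p,yaw):
    """shift (mm, tool axes) and turn (deg rotvec) to TCP p, tool down, jaw axis z at yaw (mod pi)"""
    s,M=st(); x=np.array([0,0,-1.]); best=None
    for k in (0,np.pi):
        z=np.array([np.cos(yaw+k),np.sin(yaw+k),0]); T=np.c_[x,np.cross(z,x),z]
        r=R.from_matrix(M.T@T).as_rotvec(degrees=True)
        if best is None or np.linalg.norm(r)<np.linalg.norm(best): best=r
    print('shift mm',np.round(M.T@(np.array(p)-s['position'])*1000,1),'turn',np.round(best,1),'q',np.round(s['joint_positions'],2))
E
python3 - <<'E'
from h import *
s,M=st()
for n in('scene','top'):
    im,i=snap(n,n+'0.png'); print(n,i['fov_y'],i['cx'],i['cy'],i['dist'],np.round(i['pose'],3).tolist())
i=vision.camera_info('wrist');print(i['fov_y'],np.round(i['pose'],3).tolist())
E
```

```text
t 0.0 pos [ 0.2635 -0.5936  0.2215] F [ 0.8  0.5 -0.1] T [ 0.02  0.04 -0.03] g 1.003
[[-0.001, 0.914, 0.406], [0.002, 0.406, -0.914], [-1.0, -0.0, -0.002]]
scene 50.63766351633732 325.4407326707624 236.85743154884767 [-0.04811382  0.          0.          0.          0.        ] [[0.393, 0.606, -0.692, 1.249], [0.92, -0.255, 0.299, -0.297], [0.005, -0.754, -0.657, 0.766], [0.0, 0.0, 0.0, 1.0]]
top 45.22355130929153 313.98650380386636 237.1630809901106 [-0.13384006  0.          0.          0.          0.        ] [[-0.023, -0.983, 0.18, 0.338], [-0.999, 0.018, -0.028, 0.026], [0.025, -0.181, -0.983, 1.144], [0.0, 0.0, 0.0, 1.0]]
70.5690730404504 [[0.404, -0.877, -0.262, 0.336], [-0.915, -0.388, -0.112, -0.562], [-0.003, 0.285, -0.958, 0.384], [0.0, 0.0, 0.0, 1.0]]
```

View pics/top0.png

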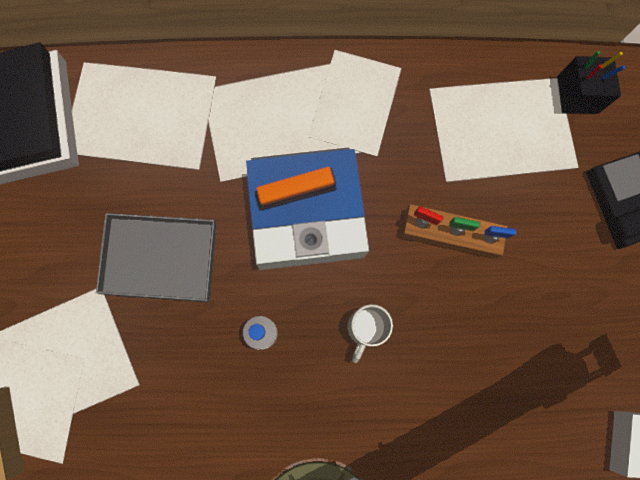

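View pics/scene0.png

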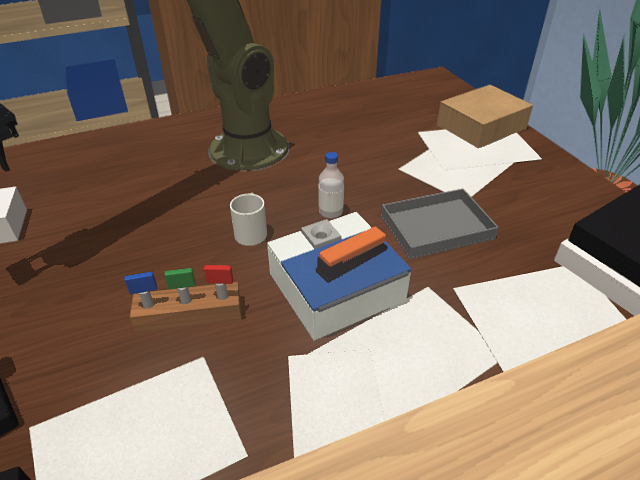

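The top view shows the box with its lock mouth at (311,239), the stapler at (257..335, 187) and the tray corners (107,214), (214,220), (208,300), (98,292). The red grip is at (429,215), the bottle at (258,333) and the mug at (371,326). The scene view agrees, with the stapler upright.

```bash
python3 - <<'E'
from h import *
i=vision.camera_info('top'); f=lambda uv,z:np.round(px2w(i,uv,z),3).tolist()
print('stapler top corners',f([(257,185),(332,168),(335,185),(262,207)],.14))
c=px2w(i,[(257,185),(332,168),(335,185),(262,207)],.135)
print('mouth',f([(311,239)],.10))
print('box front top corners',f([(256,268),(368,250),(354,149),(247,160)],.09))
print('tray rim',f([(107,214),(214,220),(208,300),(98,292)],.035), px2w(i,[(107,214),(214,220),(208,300),(98,292)],.035).mean(0))
print('red grip top ends',f([(418,209),(441,217)],.12))
print('blue,green',f([(466,224),(502,232)],.12))
print('bottle cap',f([(257,332)],.16),'mug',f([(371,326)],.09))
print('stand',f([(408,205),(509,228),(502,254),(405,236)],.045))
E
```

```text
stapler top corners [[0.62, 0.098, 0.14], [0.65, -0.039, 0.14], [0.617, -0.043, 0.14], [0.579, 0.089, 0.14]]
mouth [[0.526, 0.001, 0.1]]
box front top corners [[0.476, 0.104, 0.09], [0.505, -0.104, 0.09], [0.703, -0.086, 0.09], [0.684, 0.12, 0.09]]
tray rim [[0.596, 0.405, 0.035], [0.579, 0.19, 0.035], [0.422, 0.2, 0.035], [0.441, 0.417, 0.035]] [0.50957266 0.30306708 0.035     ]
red grip top ends [[0.575, -0.196, 0.12], [0.56, -0.239, 0.12]]
blue,green [[0.546, -0.285, 0.12], [0.529, -0.352, 0.12]]
bottle cap [[0.357, 0.098, 0.16]] mug [[0.365, -0.105, 0.09]]
stand [[0.601, -0.193, 0.045], [0.551, -0.395, 0.045], [0.499, -0.377, 0.045], [0.539, -0.184, 0.045]]
```

```bash
python3 -c "
from h import *
plan((.607,.025,.235),.25)"
```

```text
t 0.1 pos [ 0.2635 -0.5936  0.2216] F [ 1.  -0.3 -1. ] T [-0.01 -0.02 -0.03] g 1.002
[[-0.001, 0.914, 0.406], [0.002, 0.406, -0.914], [-1.0, -0.0, -0.002]]
shift mm [ -12.7  565.  -426.1] turn [-80.4  -0.1  -0.1] q [ 1.17  0.32 -0.07  1.45  0.02  1.37 -0.06]
```

>>> {"api": "servo_tool", "payload": {
  "commands": [
    [[-10,0,0,-13,70,-53,87],[-20,0,0,-13,120,-90,87],[-30,0,0,-13,170,-128,87],[-40,0,0,-13,220,-165,87],[-50,0,0,-13,270,-203,87]]
  ]
}}

```text
time: 0.72
position: [0.4161, -0.3198, 0.2353]
tool_rot: [0.215, 1.56, -0.216]
ft_force: [1.2, -0.6, 0.5]
grip_width: 1.002
```

```bash
python3 -c "
from h import *
plan((.607,.025,.235),.25)"
```

```text
t 0.72 pos [ 0.4161 -0.3198  0.2353] F [ 1.2 -0.6  0.5] T [ 0.03 -0.11 -0.03] g 1.002
[[-0.0, 0.271, 0.963], [-0.0, 0.963, -0.271], [-1.0, -0.0, -0.0]]
shift mm [2.000e-01 3.836e+02 9.030e+01] turn [-30.1  -0.    0. ] q [ 0.94  0.06 -0.35  1.73  0.02  1.35  0.31]
```

>>> {"api": "servo_tool", "payload": {
  "commands": [
    [[-8,0,0,0,60,14,87],[-16,0,0,0,120,28,87],[-24,0,0,0,180,42,87],[-30,0,0,0,240,56,87],[-30,0,0,0,300,70,87]]
  ]
}}

```text
time: 1.35
position: [0.5662, -0.0514, 0.2353]
tool_rot: [-0.192, 1.563, 0.191]
ft_force: [0.3, -0.7, 0.5]
grip_width: 1.0
```

>>> {"api": "servo_tool", "payload": {
  "commands": [
    [[0,0,0,0,55,45,87],[0,0,0,0,55,45,87],[0,0,0,0,55,45,87]]
  ]
}}

```text
time: 1.72
position: [0.5959, 0.0117, 0.2349]
tool_rot: [-0.192, 1.563, 0.192]
ft_force: [-0.8, -1.3, 1.0]
grip_width: 1.002
```

```bash
python3 -c "
from h import *
plan((.607,.025,.235),.25)
im,i=snap('wrist','w1.png')"
```

```text
t 1.73 pos [0.5959 0.0117 0.2349] F [-0.8 -1.3  1. ] T [-0.06 -0.06  0.02] g 1.002
[[-0.001, -0.242, 0.97], [-0.0, 0.97, 0.242], [-1.0, 0.0, -0.001]]
shift mm [-0.1 10.2 14. ] turn [-0.3 -0.1 -0. ] q [ 0.49  0.26 -0.66  1.55  0.16  1.38  0.06]
```

View pics/w1.png

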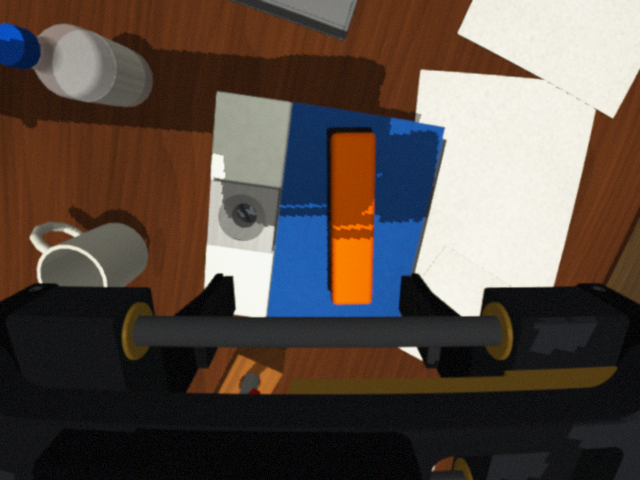

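The orange arm spans (332,130)–(371,304), so the jaws are well aligned with it. The mouth is at (243,212), and a dark line in the core is just visible.

```bash
python3 - <<'E'
from h import *
i=vision.camera_info('wrist'); im=cv2.imread('pics/w1.png')
h=cv2.cvtColor(im,cv2.COLOR_BGR2HSV); m=cv2.inRange(h,(5,170,90),(20,255,255)); m[310:]=0;m[:,:320]=0;m[:,385:]=0
n,l,s,c=cv2.connectedComponentsWithStats(m);k=1+s[1:,4].argmax();print(s[k],c[k])
r=cv2.minAreaRect(np.argwhere(l==k)[:,::-1].astype(np.float32)); b=cv2.boxPoints(r)
w=px2w(i,b,.139);print(np.round(b),np.round(w,3).tolist(),'c',w.mean(0).round(4), 'sides',np.linalg.norm(np.diff(w,axis=0),axis=1).round(3))
for a in(0,1):
  d=w[a+1]-w[a];print('ang',np.arctan2(d[1],d[0]).round(3))
w=px2w(i,[(218,93),(291,102),(207,297),(271,300),(443,127)],.09);print(w.round(4))
print('plate',px2w(i,[(215,180),(281,187),(275,251),(208,245)],.1).round(4).tolist(),'mouth',px2w(i,[(243,212)],.1).round(4))
cv2.imwrite('pics/c1.png',cv2.resize(im[170:260,195:295],None,fx=6,fy=6,interpolation=cv2.INTER_CUBIC))
E
```

```text
[ 331  133   45  171 7138] [352.07971421 216.59358364]
[[331. 133.]
 [375. 133.]
 [375. 303.]
 [331. 303.]] [[0.586, 0.091, 0.139], [0.618, 0.099, 0.139], [0.657, -0.033, 0.139], [0.621, -0.042, 0.139]] c [0.6204 0.029  0.139 ] sides [0.032 0.138 0.037]
ang 0.244
ang -1.283
[[ 0.4863  0.102   0.09  ]
 [ 0.5486  0.1092  0.09  ]
 [ 0.5062 -0.0897  0.09  ]
 [ 0.5696 -0.0772  0.09  ]
 [ 0.6817  0.1214  0.09  ]]
plate [[0.4987, 0.03, 0.1], [0.5564, 0.0376, 0.1], [0.5634, -0.0217, 0.1], [0.5017, -0.0309, 0.1]] mouth [[0.5279 0.0076 0.1   ]]
```

View pics/c1.png

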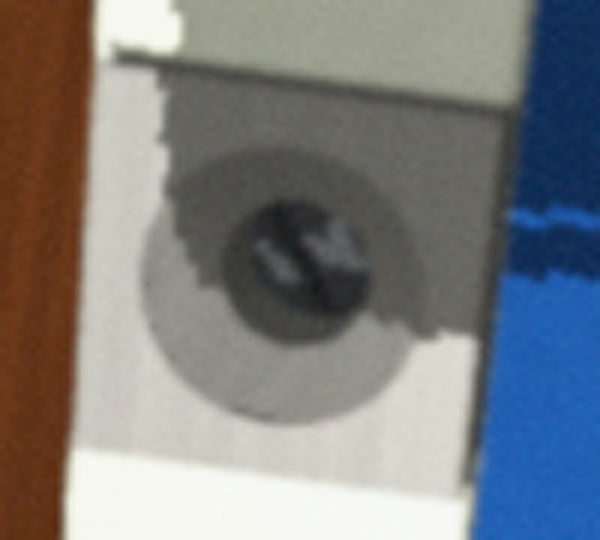

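>>> {"api": "servo_tool", "payload": {
  "commands": [
    [[-1.5,0,0,40,11,28,62],[-1.5,0,0,80,11,28,62],[-1.5,0,0,110,11,28,62],[-1.5,0,0,127,11,28,62],[-1.5,0,0,127,11,28,62]]
  ],
  "newtons": 20
}}

```text
time: 2.4
position: [0.6199, 0.027, 0.1076]
tool_rot: [-0.21, 1.563, 0.21]
ft_force: [0.8, 0.6, 0.7]
grip_width: 0.715
```

>>> {"api": "servo_tool", "payload": {
  "commands": [
    [[0,0,0,0,0,0,62],[0,0,0,0,0,0,20],[0,0,0,0,0,0,20],[0,0,0,0,0,0,20],[0,0,0,0,0,0,20]]
  ],
  "newtons": 20
}}

```text
time: 3.02
position: [0.6208, 0.0288, 0.1086]
tool_rot: [-0.212, 1.56, 0.211]
ft_force: [0.4, 0.3, 1.0]
grip_width: 0.386
```

```bash
python3 - <<'E'
from h import *
st()
i=vision.camera_info('wrist');P=np.load('pics/w1.png.npy')
print('mouth',px2w(i,[(242.3,217.5)],.1,P).round(4))
w=px2w(i,[(242.5,206),(251,222)],.07,P);d=w[0]-w[1];print('slot',w.round(4).tolist(),'ang from y (ccw+)',np.arctan2(-d[0],d[1]))
i2=vision.camera_info('top');P2=np.array(i2['pose']);print('top mouth px2w',px2w(i2,[(311,239)],.1).round(4))
print('top uncertainty: lockface px',w2px(i2,[[.528,.004,.1]]))
E
```

```text
t 3.02 pos [0.6208 0.0288 0.1086] F [0.4 0.3 1. ] T [ 0.05 -0.12 -0.03] g 0.386
[[0.0, -0.266, 0.964], [-0.0, 0.964, 0.266], [-1.0, -0.0, 0.0]]
mouth [[0.5284 0.0042 0.1   ]]
slot [[0.5215, 0.0072, 0.07], [0.5327, -0.0067, 0.07]] ang from y (ccw+) 0.6779391650573632
top mouth px2w [[0.5263 0.0013 0.1   ]]
top uncertainty: lockface px [[309.53535328 238.11306834]]
```

>>> {"api": "servo_tool", "payload": {
  "commands": [
    [[0,0,0,-35,0,0,20],[0,0,0,-75,0,0,20],[3,0,0,-90,40,-20,20],[8,0,0,-90,90,-50,20],[14,0,0,-90,140,-85,20]]
  ]
}}

```text
time: 3.65
position: [0.4999, 0.1424, 0.198]
tool_rot: [-0.016, 1.572, 0.018]
ft_force: [-0.7, 1.1, -2.5]
grip_width: 0.391
```

```bash
python3 -c "
from h import *
plan((.51,.303,.15),-.08)
print(vision.camera_info('wrist')['pose'][:3,3])"
```

```text
t 3.65 pos [0.4999 0.1424 0.198 ] F [-0.7  1.1 -2.5] T [ 0.14 -0.11 -0.04] g 0.391
[[-0.001, -0.022, 1.0], [0.001, 1.0, 0.022], [-1.0, 0.001, -0.001]]
shift mm [ 48.1 160.3  13.6] turn [ 5.8 -0.  -0. ] q [ 0.37  0.11 -0.73  1.78  0.07  1.28 -0.36]
[0.49872331 0.22045538 0.36050576]
```

>>> {"api": "servo_tool", "payload": {
  "commands": [
    [[2,0,0,0,45,4,20],[4,0,0,0,95,8,20],[6,0,0,10,140,12,20],[6,0,0,40,160,13,20],[6,0,0,60,160,13,20]]
  ]
}}

```text
time: 4.28
position: [0.5086, 0.303, 0.1364]
tool_rot: [0.059, 1.573, -0.06]
ft_force: [-0.1, -0.6, -2.2]
grip_width: 0.381
```

```bash
python3 -c "
from h import *
plan((.51,.303,.026),-.08)"
```

```text
t 4.28 pos [0.5086 0.303  0.1364] F [-0.1 -0.6 -2.2] T [-0.06 -0.08 -0.02] g 0.381
[[-0.003, 0.076, 0.997], [0.0, 0.997, -0.076], [-1.0, -0.0, -0.003]]
shift mm [1.104e+02 1.000e-01 1.800e+00] turn [ 0.2 -0.2  0. ] q [ 0.07  0.36 -0.79  1.68  0.27  1.21 -0.86]
```

>>> {"api": "servo_tool", "payload": {
  "commands": [
    [[0,0,0,35,0,2,20],[0,0,0,70,0,2,20],[0,0,0,95,0,2,20],[0,0,0,107,0,2,20],[0,0,0,110,0,2,20]]
  ]
}}

```text
time: 4.9
position: [0.5125, 0.3001, 0.0279]
tool_rot: [0.062, 1.571, -0.064]
ft_force: [-0.4, -0.2, -2.9]
grip_width: 0.39
```

>>> {"api": "servo_tool", "payload": {
  "commands": [
    [[0,0,0,1,0,0,20],[0,0,0,2,0,0,20],[0,0,0,3,0,0,20]]
  ]
}}

```text
time: 5.28
position: [0.5129, 0.3014, 0.0262]
tool_rot: [0.063, 1.569, -0.062]
ft_force: [0.1, 0.6, -3.2]
grip_width: 0.385
```

>>> {"api": "servo_tool", "payload": {
  "commands": [
    [[0,0,0,1,0,0,20],[0,0,0,2,0,0,20],[0,0,0,3,0,0,20],[0,0,0,3,0,0,20]]
  ]
}}

```text
time: 5.78
position: [0.5124, 0.3011, 0.0224]
tool_rot: [0.062, 1.57, -0.063]
ft_force: [0.2, -0.1, -2.9]
grip_width: 0.384
```

>>> {"api": "servo_tool", "payload": {
  "commands": [
    [[0,0,0,1,0,0,20],[0,0,0,2,0,0,20],[0,0,0,2,0,0,20]]
  ]
}}

```text
time: 6.15
position: [0.5125, 0.3013, 0.0218]
tool_rot: [0.062, 1.57, -0.063]
ft_force: [-2.6, -2.0, 7.2]
grip_width: 0.387
```

Contact felt (Fz +10), so I'll release slowly and lift.

>>> {"api": "servo_tool", "payload": {
  "commands": [
    [[0,0,0,-1,0,0,34],[0,0,0,-1,0,0,42],[0,0,0,-1,0,0,50],[0,0,0,-1,0,0,60],[0,0,0,-1,0,0,60]]
  ]
}}

```text
time: 6.78
position: [0.5126, 0.3012, 0.0215]
tool_rot: [0.063, 1.57, -0.062]
ft_force: [0.6, -0.2, 0.6]
grip_width: 0.666
```

>>> {"api": "servo_tool", "payload": {
  "commands": [
    [[0,0,0,-40,0,0,60],[0,0,0,-90,0,0,60],[0,0,0,-140,0,0,60],[0,0,0,-190,0,0,60],[0,0,0,-190,0,0,60]]
  ]
}}

```text
time: 7.4
position: [0.5145, 0.3031, 0.2162]
tool_rot: [0.065, 1.562, -0.059]
ft_force: [-1.0, 0.0, -0.3]
grip_width: 0.693
```

```bash
python3 - <<'E'
from h import *
plan((.55,-.2,.22),np.arctan2(.02,.05)-.0)
im,i=snap('wrist','w2.png')
E
```

```text
t 7.4 pos [0.5145 0.3031 0.2162] F [-1.   0.  -0.3] T [ 0.   -0.09  0.02] g 0.693
[[0.008, 0.079, 0.997], [0.004, 0.997, -0.079], [-1.0, 0.004, 0.007]]
shift mm [  -5.3 -498.7   75.4] turn [-26.4   0.5  -0.1] q [ 0.1   0.3  -0.81  1.58  0.22  1.35 -0.82]
```

View pics/w2.png

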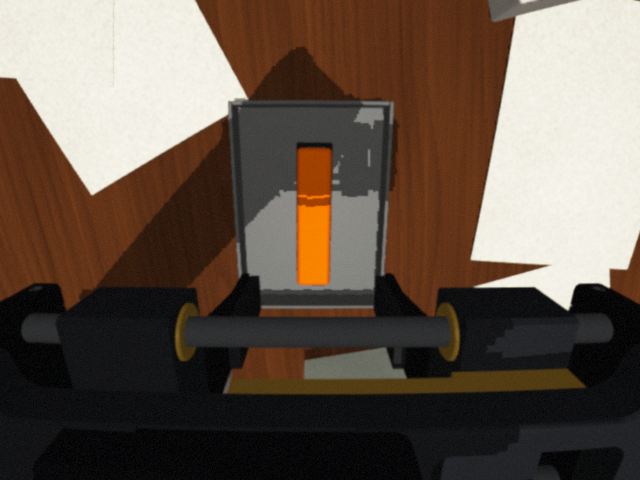

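The stapler lies upright in the middle of the tray (orange at 298–331, 146–285). Next is the red key.

```bash
python3 - <<'E'
from h import *
plan((.551,-.265,.225),-.33)
E
```

```text
t 7.45 pos [0.5134 0.302  0.2135] F [ 0.2 -0.3  0.4] T [-0.01 -0.08  0.04] g 0.691
[[0.004, 0.08, 0.997], [0.001, 0.997, -0.08], [-1.0, 0.002, 0.004]]
shift mm [ -12.1 -562.2   82.6] turn [14.3  0.2 -0.1] q [ 0.1   0.3  -0.81  1.59  0.22  1.35 -0.82]
```

>>> {"api": "servo_tool", "payload": {
  "commands": [
    [[2,0,0,-12,-60,9,60],[4,0,0,-12,-120,18,60],[6,0,0,-12,-180,27,60],[8,0,0,-12,-240,36,60],[10,0,0,-12,-300,45,60]]
  ]
}}

```text
time: 8.07
position: [0.5325, -0.0037, 0.2219]
tool_rot: [0.2, 1.564, -0.201]
ft_force: [0.9, 0.2, 0.3]
grip_width: 0.69
```

>>> {"api": "servo_tool", "payload": {
  "commands": [
    [[1,0,0,0,-60,-3,60],[2,0,0,0,-120,-6,60],[3,0,0,0,-180,-9,60],[4,0,0,0,-230,-12,60],[4,0,0,0,-260,-14,60]]
  ]
}}

```text
time: 8.7
position: [0.452, -0.2524, 0.2215]
tool_rot: [0.258, 1.559, -0.257]
ft_force: [0.3, 0.3, 0.4]
grip_width: 0.69
```

```bash
python3 - <<'E'
from h import *
plan((.551,-.265,.225),-.33)
E
```

```text
t 8.7 pos [ 0.452  -0.2524  0.2215] F [0.3 0.3 0.4] T [ 0.03 -0.11  0.01] g 0.69
[[-0.003, 0.322, 0.947], [0.001, 0.947, -0.322], [-1.0, -0.0, -0.003]]
shift mm [-3.8 19.9 97.7] turn [ 0.1 -0.2  0. ] q [ 0.84  0.06 -0.39  1.76  0.02  1.33  0.11]
```

>>> {"api": "servo_tool", "payload": {
  "commands": [
    [[0,0,0,-3,10,50,60],[0,0,0,-3,20,98,60],[0,0,0,-3,20,98,60],[0,0,0,-3,20,98,60]]
  ]
}}

```text
time: 9.2
position: [0.5527, -0.2615, 0.2246]
tool_rot: [0.255, 1.559, -0.253]
ft_force: [-1.0, -0.8, 0.4]
grip_width: 0.691
```

```bash
python3 - <<'E'
from h import *
st()
im,i=snap('wrist','w3.png')
E
```

```text
t 9.2 pos [ 0.5527 -0.2615  0.2246] F [-1.  -0.8  0.4] T [-0.03 -0.09 -0.02] g 0.691
[[-0.003, 0.318, 0.948], [0.001, 0.948, -0.318], [-1.0, 0.0, -0.004]]
```

View pics/w3.png

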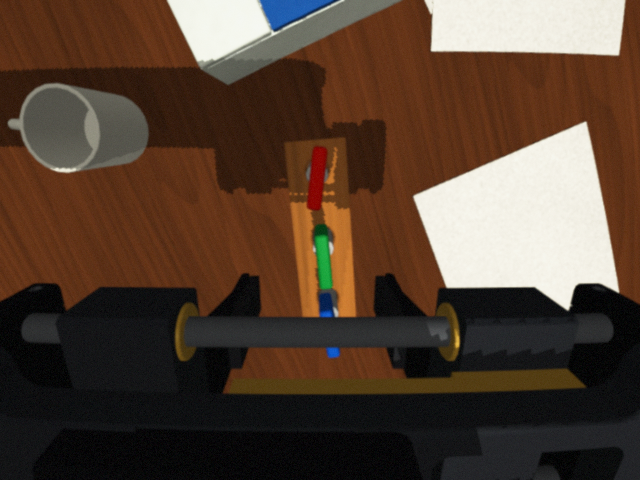

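The red grip is at (317,178), tilted slightly from the jaw-normal. The green grip is at (323,258).

```bash
python3 - <<'E'
from h import *
i=vision.camera_info('wrist'); P=np.load('pics/w3.png.npy'); im=cv2.imread('pics/w3.png').astype(int)
m=((im[:,:,2]>90)&(im[:,:,1]<50)&(im[:,:,0]<50)).astype(np.uint8)
n,l,s,c=cv2.connectedComponentsWithStats(m);k=1+s[1:,4].argmax();print(s[k],c[k])
b=cv2.boxPoints(cv2.minAreaRect(np.argwhere(l==k)[:,::-1].astype(np.float32)))
for z in(.12,.115):
  w=px2w(i,b,z,P);e=np.linalg.norm(np.diff(w,axis=0),axis=1);d=w[1]-w[0] if e[0]>e[1] else w[2]-w[1]
  print(b.round().tolist(),w.mean(0).round(4),e.round(4),'yaw of x', (np.arctan2(d[1],d[0])%np.pi-np.pi/2).round(3))
print('stand',px2w(i,[(286,143),(346,138)],.045,P).round(4).tolist())
plan((*w.mean(0)[:2],.085),(np.arctan2(d[1],d[0])%np.pi-np.pi/2))
E
```

```text
[307 145  21  66 989] [316.71789687 177.1132457 ]
[[305.0, 209.0], [312.0, 144.0], [329.0, 146.0], [321.0, 211.0]] [ 0.5673 -0.2163  0.12  ] [0.0509 0.0127 0.0509] yaw of x -0.444
[[305.0, 209.0], [312.0, 144.0], [329.0, 146.0], [321.0, 211.0]] [ 0.5671 -0.2168  0.115 ] [0.0518 0.013  0.0519] yaw of x -0.444
stand [[0.5468, -0.1822, 0.045], [0.6038, -0.1965, 0.045]]
t 9.25 pos [ 0.5525 -0.2617  0.2254] F [-0.2 -0.4  0.6] T [-0.03 -0.01  0.03] g 0.691
[[-0.002, 0.319, 0.948], [0.0, 0.948, -0.319], [-1.0, -0.0, -0.002]]
shift mm [140.4  47.2  -0.2] turn [ 6.8 -0.1  0. ] q [ 0.75  0.27 -0.43  1.53  0.11  1.37 -0.01]
```

>>> {"api": "servo_tool", "payload": {
  "commands": [
    [[6.8,0,0,20,47,0,50],[6.8,0,0,60,47,0,50],[6.8,0,0,100,47,0,50],[6.8,0,0,135,47,0,50],[6.8,0,0,144,47,0,50]]
  ],
  "newtons": 40
}}

```text
time: 9.88
position: [0.566, -0.2172, 0.0805]
tool_rot: [0.348, 1.547, -0.348]
ft_force: [-0.8, -0.1, 0.0]
grip_width: 0.576
```

```bash
python3 - <<'E'
from h import *
plan((.5672,-.2163,.081),-.444)
E
```

```text
t 9.88 pos [ 0.566  -0.2172  0.0805] F [-0.8 -0.1  0. ] T [0.03 0.   0.01] g 0.576
[[-0.004, 0.429, 0.903], [0.001, 0.903, -0.429], [-1.0, -0.001, -0.004]]
shift mm [-0.5  1.4  0.7] turn [ 0.  -0.2  0.1] q [ 0.67  0.37 -0.42  1.71  0.17  1.1  -0.25]
```

>>> {"api": "servo_tool", "payload": {
  "commands": [
    [[0,0,0,0,1.4,0.7,5],[0,0,0,0,1.4,0.7,5],[0,0,0,0,1.4,0.7,5],[0,0,0,0,1.4,0.7,5],[0,0,0,0,1.4,0.7,5]]
  ],
  "newtons": 40
}}

```text
time: 10.5
position: [0.5696, -0.216, 0.083]
tool_rot: [0.347, 1.544, -0.347]
ft_force: [-0.9, 0.1, 3.0]
grip_width: 0.133
```

>>> {"api": "servo_tool", "payload": {
  "commands": [
    [[0,0,0,-10,0,0,5],[0,0,0,-30,0,0,5],[0,0,0,-60,0,0,5],[0,0,0,-100,0,0,5],[0,0,0,-130,0,0,5]]
  ]
}}

```text
time: 11.12
position: [0.5709, -0.2164, 0.2161]
tool_rot: [0.346, 1.539, -0.347]
ft_force: [0.7, -0.4, -1.2]
grip_width: 0.133
```

```bash
python3 - <<'E'
from h import *
plan((.528,.003,.235),.63)
E
```

```text
t 11.12 pos [ 0.5709 -0.2164  0.2161] F [ 0.7 -0.4 -1.2] T [-0.05 -0.05 -0.01] g 0.133
[[0.003, 0.428, 0.904], [-0.001, 0.904, -0.428], [-1.0, 0.0, 0.004]]
shift mm [ -19.4  179.9 -132.6] turn [-61.4   0.2   0.1] q [ 0.68  0.27 -0.44  1.56  0.12  1.34 -0.21]
```

>>> {"api": "servo_tool", "payload": {
  "commands": [
    [[-10,0,0,-15,20,-20,5],[-20,0,0,-19,60,-50,5],[-30,0,0,-19,110,-80,5],[-40,0,0,-19,150,-110,5],[-50,0,0,-19,180,-132,5]]
  ]
}}

```text
time: 11.75
position: [0.5277, 0.0058, 0.2333]
tool_rot: [-0.345, 1.541, 0.343]
ft_force: [0.7, -0.4, -0.9]
grip_width: 0.13
```

>>> {"api": "servo_tool", "payload": {
  "commands": [
    [[-10,0,0,0,0,0,5],[-11,0,0,0,0,0,5],[-11,0,0,0,0,0,5]]
  ]
}}

```text
time: 12.12
position: [0.5281, 0.0022, 0.2321]
tool_rot: [-0.485, 1.515, 0.484]
ft_force: [0.0, 0.7, -0.9]
grip_width: 0.136
```

```bash
python3 - <<'E'
from h import *
plan((.528,.003,.190),.63)
im,i=snap('wrist','w4.png')
im,i=snap('top','t4.png')
a=cv2.imread('pics/w4.png');b=cv2.imread('pics/t4.png')
a=a[100:460,100:580]; b=cv2.resize(b[140:320,200:360],None,fx=2,fy=2)
cv2.imwrite('pics/c4.png',np.hstack([a,b]))
E
```

```text
t 12.12 pos [0.5281 0.0022 0.2321] F [ 0.   0.7 -0.9] T [-0.02 -0.14  0.02] g 0.136
[[0.001, -0.58, 0.815], [-0.0, 0.815, 0.58], [-1.0, -0.001, 0.0]]
shift mm [42.1  0.7  0.3] turn [-0.7  0.   0. ] q [ 0.58  0.1  -0.68  1.72  0.06  1.35  0.52]
```

View pics/c4.png

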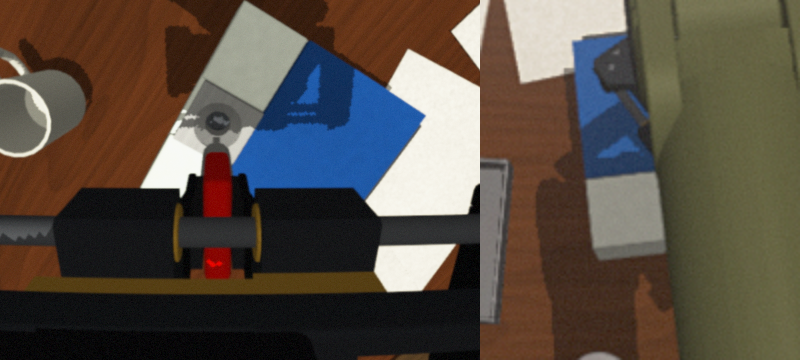

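The key hangs upright in the jaws, and the mouth is at about (320,221) in the full wrist image. I'll zoom in on it.

```bash
python3 - <<'E'
from h import *
a=cv2.imread('pics/w4.png')
cv2.imwrite('pics/c5.png',cv2.resize(a[170:260,270:370],None,fx=7,fy=6.6666667,interpolation=cv2.INTER_CUBIC) if 0 else cv2.resize(a[170:260,270:370],None,fx=6,fy=6,interpolation=cv2.INTER_CUBIC))
i=vision.camera_info('wrist');P=np.load('pics/w4.png.npy')
for p in [(.528,.003),(.526,.001),(.528,.006)]: print(p,w2px(i,[[*p,.1],[*p,.07]],P).round(1).tolist())
E
```

```text
(0.528, 0.003) [[317.1, 226.8], [317.1, 219.1]]
(0.526, 0.001) [[314.0, 227.3], [314.3, 219.5]]
(0.528, 0.006) [[319.1, 224.2], [318.9, 216.6]]
```

View pics/c5.png

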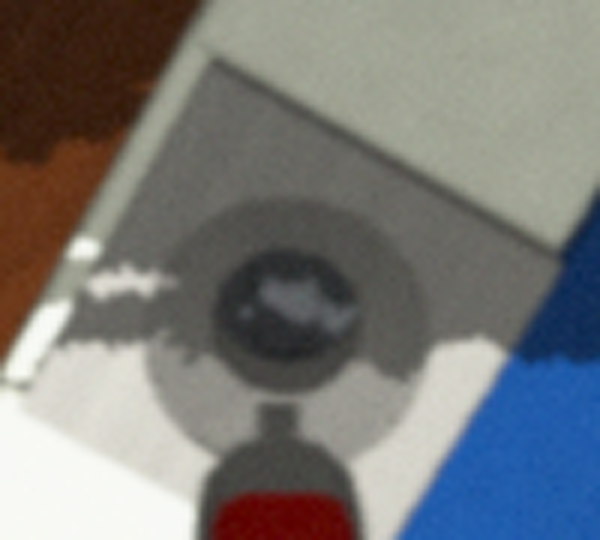

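>>> {"api": "servo_tool", "payload": {
  "commands": [
    [[0,0,0,25,1.5,1,5],[0,0,0,45,1.5,1,5],[0,0,0,55,1.5,1,5],[0,0,0,62,1.5,1,5],[0,0,0,66,1.5,1,5]]
  ]
}}

```text
time: 12.85
position: [0.5281, 0.0046, 0.1656]
tool_rot: [-0.487, 1.515, 0.487]
ft_force: [-0.1, -0.3, -0.8]
grip_width: 0.135
```

```bash
python3 - <<'E'
from h import *
plan((.528,.004,.147),.63)
E
```

```text
t 12.85 pos [0.5281 0.0046 0.1656] F [-0.1 -0.3 -0.8] T [ 0.01 -0.16  0.  ] g 0.135
[[0.0, -0.582, 0.813], [-0.0, 0.813, 0.582], [-1.0, -0.0, 0.0]]
shift mm [18.6 -0.5 -0.4] turn [-0.5  0.   0. ] q [ 0.57  0.15 -0.68  1.81  0.1   1.22  0.48]
```

>>> {"api": "servo_tool", "payload": {
  "commands": [
    [[0,0,0,4,0,0,5],[0,0,0,7,0,0,5],[0,0,0,9,0,0,5]]
  ]
}}

```text
time: 13.22
position: [0.5279, 0.0047, 0.1565]
tool_rot: [-0.487, 1.515, 0.487]
ft_force: [-0.4, 0.5, -0.6]
grip_width: 0.138
```

>>> {"api": "servo_tool", "payload": {
  "commands": [
    [[0,0,0,3,0,0,5],[0,0,0,5,0,0,5],[0,0,0,7,0,0,5]]
  ]
}}

```text
time: 13.6
position: [0.5278, 0.0047, 0.1494]
tool_rot: [-0.487, 1.515, 0.487]
ft_force: [0.9, -0.6, -0.7]
grip_width: 0.137
```

>>> {"api": "servo_tool", "payload": {
  "commands": [
    [[0,0,0,1,0,0,5],[0,0,0,2,0,0,5],[0,0,0,3,0,0,5]]
  ]
}}

```text
time: 13.98
position: [0.5278, 0.0047, 0.1465]
tool_rot: [-0.487, 1.515, 0.487]
ft_force: [0.3, 0.5, -1.1]
grip_width: 0.139
```

>>> {"api": "servo_tool", "payload": {
  "commands": [
    [[0,0,0,1,0,0,5],[0,0,0,2,0,0,5],[0,0,0,2,0,0,5]]
  ]
}}

```text
time: 14.35
position: [0.5277, 0.0047, 0.1444]
tool_rot: [-0.487, 1.516, 0.487]
ft_force: [0.6, 0.8, -1.2]
grip_width: 0.134
```

>>> {"api": "servo_tool", "payload": {
  "commands": [
    [[0,0,0,1,0,0,5],[0,0,0,2,0,0,5],[0,0,0,2,0,0,5]]
  ]
}}

```text
time: 14.72
position: [0.5277, 0.0047, 0.1424]
tool_rot: [-0.487, 1.516, 0.487]
ft_force: [0.1, -0.3, -0.9]
grip_width: 0.134
```

>>> {"api": "servo_tool", "payload": {
  "commands": [
    [[0,0,0,1,0,0,5],[0,0,0,2,0,0,5],[0,0,0,3,0,0,5],[0,0,0,3,0,0,5]]
  ]
}}

```text
time: 15.22
position: [0.5277, 0.0047, 0.1394]
tool_rot: [-0.487, 1.516, 0.487]
ft_force: [0.7, -0.8, -0.7]
grip_width: 0.134
```

It is well below the face height with no contact, so the blade seems to have entered the slot directly. I'll continue gently to the bottom.

>>> {"api": "servo_tool", "payload": {
  "commands": [
    [[0,0,0,1,0,0,5],[0,0,0,2,0,0,5],[0,0,0,2.5,0,0,5],[0,0,0,2.5,0,0,5]]
  ]
}}

```text
time: 15.72
position: [0.5281, 0.0047, 0.1379]
tool_rot: [-0.488, 1.515, 0.487]
ft_force: [-1.9, 0.4, 5.0]
grip_width: 0.138
```

>>> {"api": "servo_tool", "payload": {
  "commands": [
    [[4,0,0,-0.5,0,0,5],[8,0,0,-0.5,0,0,5],[12,0,0,-0.5,0,0,5],[16,0,0,-0.5,0,0,5],[20,0,0,-0.5,0,0,5]]
  ]
}}

```text
time: 16.35
position: [0.5284, 0.0048, 0.1379]
tool_rot: [-0.213, 1.559, 0.212]
ft_force: [0.1, -0.2, 1.0]
grip_width: 0.131
```

```bash
python3 - <<'E'
from h import *
plan((.528,.0047,.138),-.9)
E
```

```text
t 16.35 pos [0.5284 0.0048 0.1379] F [ 0.1 -0.2  1. ] T [-0.01 -0.22  0.19] g 0.131
[[0.002, -0.268, 0.963], [-0.0, 0.963, 0.268], [-1.0, -0.001, 0.001]]
shift mm [-0.1  0.1 -0.4] turn [67.1  0.1 -0. ] q [ 0.53  0.17 -0.64  1.84  0.11  1.16  0.12]
```

The resisting torque is about 0.15 to 0.19 N m, so the blade is driving the core. I'll continue clockwise.

>>> {"api": "servo_tool", "payload": {
  "commands": [
    [[8,0,0,0,0,0,5],[16,0,0,0,0,0,5],[24,0,0,0,0,0,5],[32,0,0,0,0,0,5],[40,0,0,0,0,0,5]]
  ]
}}

```text
time: 16.98
position: [0.5288, 0.0042, 0.1379]
tool_rot: [0.336, 1.542, -0.337]
ft_force: [1.5, -1.6, 0.6]
grip_width: 0.133
```

>>> {"api": "servo_tool", "payload": {
  "commands": [
    [[6,0,0,0,0,0,5],[12,0,0,0,0,0,5],[18,0,0,0,0,0,5],[24,0,0,0,0,0,5],[27,0,0,0,0,0,5]]
  ]
}}

```text
time: 17.6
position: [0.5288, 0.0037, 0.138]
tool_rot: [0.7, 1.452, -0.701]
ft_force: [0.4, -1.4, 1.3]
grip_width: 0.133
```

```bash
python3 - <<'E'
from h import *
plan((.528,.0047,.138),-.9)
im,i=snap('scene','s6.png')
cv2.imwrite('pics/c6.png',cv2.resize(cv2.imread('pics/s6.png')[130:360,150:450],None,fx=2.5,fy=2.5))
E
```

```text
t 17.6 pos [0.5288 0.0037 0.138 ] F [ 0.4 -1.4  1.3] T [-0.52 -0.37  0.19] g 0.133
[[0.002, 0.782, 0.623], [-0.002, 0.623, -0.782], [-1.0, 0.001, 0.003]]
shift mm [-0.  -0.  -1.3] turn [ 0.1  0.2 -0. ] q [ 0.44  0.16 -0.54  1.85  0.09  1.16 -1.03]
```

View pics/c6.png

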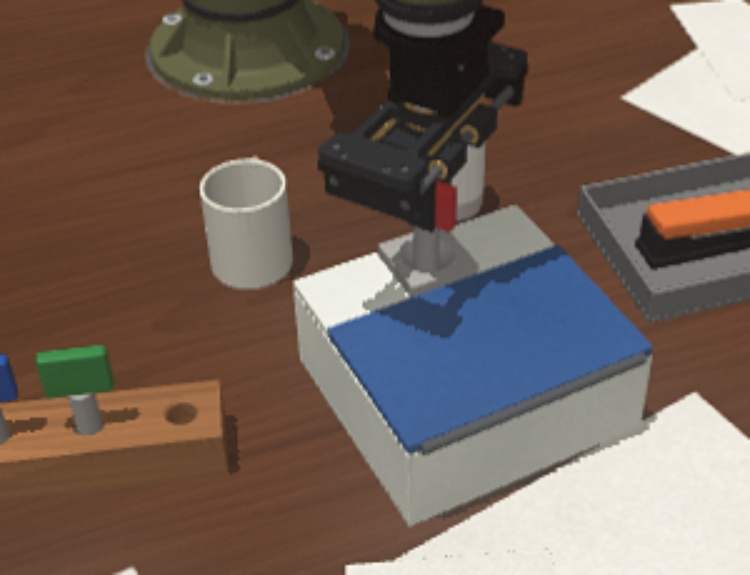

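The lid is still shut, which the slot play would explain, so I'll turn a little further.

>>> {"api": "servo_tool", "payload": {
  "commands": [
    [[4,0,0,0,0,0,5],[8,0,0,0,0,0,5],[12,0,0,0,0,0,5],[12,0,0,0,0,0,5],[12,0,0,0,0,0,5]]
  ]
}}

```text
time: 18.27
position: [0.5286, 0.0037, 0.138]
tool_rot: [0.859, 1.392, -0.859]
ft_force: [2.4, -3.8, 1.2]
grip_width: 0.134
```

```bash
python3 - <<'E'
from h import *
plan((.528,.0047,.138),-1.1)
im,i=snap('scene','s7.png')
a=cv2.imread('pics/s6.png').astype(int);d=abs(im[:,:,::-1].astype(int)-a).sum(2)[200:340,265:415]
print('changed px on box',(d>60).sum())
cv2.imwrite('pics/c7.png',cv2.resize(cv2.imread('pics/s7.png')[130:360,150:450],None,fx=2.5,fy=2.5))
E
```

```text
t 18.27 pos [0.5286 0.0037 0.138 ] F [ 2.4 -3.8  1.2] T [-1.12 -0.7   0.07] g 0.134
[[0.002, 0.893, 0.449], [-0.002, 0.449, -0.893], [-1.0, 0.001, 0.002]]
shift mm [-0.  -0.1 -1.2] turn [-0.3  0.1 -0.1] q [ 0.42  0.16 -0.52  1.85  0.09  1.16 -1.23]
changed px on box 2395
```

View pics/c7.png

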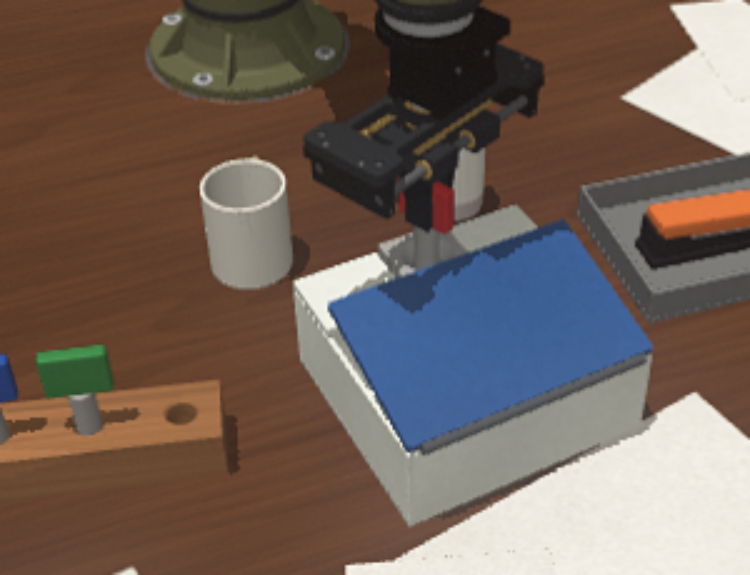

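The lid has popped up, about 33 mm at its front edge. I'll ease the twist, release, and rise straight up.

>>> {"api": "servo_tool", "payload": {
  "commands": [
    [[-3,0,0,0,0,0,5],[-3,0,0,0,0,0,25],[-3,0,0,0,0,0,36],[-3,0,0,0,0,0,36],[-3,0,0,0,0,0,36]]
  ]
}}

```text
time: 18.95
position: [0.5275, 0.005, 0.1373]
tool_rot: [0.82, 1.411, -0.82]
ft_force: [-0.5, 0.3, -0.4]
grip_width: 0.402
```

>>> {"api": "servo_tool", "payload": {
  "commands": [
    [[0,0,0,-10,0,0,36],[0,0,0,-25,0,0,36],[0,0,0,-50,0,0,36],[0,0,0,-90,0,0,36],[0,0,0,-130,0,0,36]]
  ]
}}

```text
time: 19.58
position: [0.5278, 0.0048, 0.27]
tool_rot: [0.82, 1.409, -0.82]
ft_force: [0.5, -0.6, -0.5]
grip_width: 0.414
```

>>> {"api": "servo_tool", "payload": {
  "commands": [
    [[0,0,0,0,-40,0,36],[0,0,0,0,-70,0,36],[0,0,0,0,-70,0,36],[0,0,0,0,-70,0,36]]
  ]
}}

```text
time: 20.08
position: [0.4676, -0.0294, 0.2685]
tool_rot: [0.82, 1.409, -0.819]
ft_force: [-0.5, 1.3, 0.9]
grip_width: 0.419
```

```bash
python3 - <<'E'
from h import *
st()
im,i=snap('scene','s8.png'); w,_=snap('wrist','w8.png')
a=cv2.resize(cv2.imread('pics/s8.png')[150:350,220:500],None,fx=1.4,fy=1.4); b=cv2.resize(cv2.imread('pics/w8.png'),(373,280))
cv2.imwrite('pics/c8.png',np.hstack([a,b]))
E
```

```text
t 20.07 pos [ 0.4676 -0.0294  0.2685] F [-0.5  1.3  0.9] T [ 0.02 -0.03  0.03] g 0.419
[[0.002, 0.869, 0.495], [-0.0, 0.495, -0.869], [-1.0, 0.002, 0.001]]
```

View pics/c8.png

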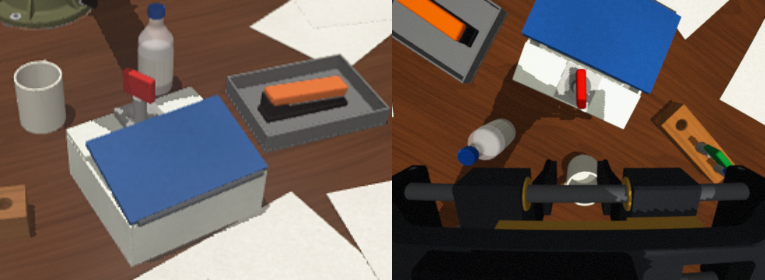

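The lid is up, the key stands in the lock and the stapler is in the tray. One numeric check of the key's height and tilt comes before handing in.

```bash
python3 - <<'E'
from h import *
for n,f in(('scene','s8.png'),('wrist','w8.png')):
    i=vision.camera_info(n);P=np.load(f'pics/{f}.npy');im=cv2.imread('pics/'+f).astype(int)
    m=((im[:,:,2]>80)&(im[:,:,1]<60)&(im[:,:,0]<60)).astype(np.uint8)
    k,l,s,c=cv2.connectedComponentsWithStats(m);j=1+s[1:,4].argmax();print(n,s[j],c[j].round(1))
    for y in(-1.0,-1.15):
      pts=[[.528+a*6*np.cos(y)/1e3-b*25*np.sin(y)/1e3,.0045+a*6*np.sin(y)/1e3+b*25*np.cos(y)/1e3,z] for a in(-1,1) for b in(-1,1) for z in(.135,.175)]
      q=w2px(i,pts,P);print(y,'expected box',q.min(0).round(),(q.max(0)-q.min(0)).round(),'c',q.mean(0).round(1))
E
```

```text
scene [   0  227  173   92 3864] [ 69.3 278.8]
-1.0 expected box [309. 196.] [25. 28.] c [321.2 209.8]
-1.15 expected box [310. 195.] [23. 30.] c [321.2 209.8]
wrist [  192     0   448   315 50899] [472.2 183. ]
-1.0 expected box [307. 115.] [20. 71.] c [317.6 149.1]
-1.15 expected box [307. 114.] [23. 71.] c [317.7 149.1]
```

```bash
python3 - <<'E'
from h import *
for f,x0,y0,x1,y1 in(('s8.png',295,180,350,250),('w8.png',290,100,345,200)):
    im=cv2.imread('pics/'+f).astype(int)[y0:y1,x0:x1]
    m=((im[:,:,2]>85)&(im[:,:,2]>3.2*im[:,:,1])).astype(np.uint8)
    k,l,s,c=cv2.connectedComponentsWithStats(m);j=1+s[1:,4].argmax();print(f,s[j]+[x0,y0,0,0,0],(c[j]+[x0,y0]).round(1),cv2.minAreaRect(np.argwhere(l==j)[:,::-1].astype(np.float32)))
E
```

```text
s8.png [312 200  18  10  79] [320.3 204.7] ((25.400001525878906, 24.700000762939453), (18.335756301879883, 4.472135543823242), 26.56505012512207)
w8.png [ 316  119   17   67 1049] [324.2 151.3] ((34.0, 52.0), (66.0, 16.0), 90.0)
```

```bash
python3 -c "
from bench import close_job
print(close_job())"
```

```text
the job is handed in; nothing more can be done
None
```

I handed the job in at about 20 s on the robot's clock. As far as my checks show, every step was done, but the hand-in gave no verdict.

- **Stapler:** I set it down upright in the middle of the tray, let go only after feeling the floor, and saw it lying there in later pictures.
- **Finding the slot:** There was no back-and-forth search. I turned the red key to the slot angle I estimated from a wrist picture. The blade went straight in, first touching at the depth of the slot bottom with about 5 N. The picture reading of the slot was ambiguous, so the depth and the turning resistance are the real evidence.
- **Turning:** The key met about 0.19 N m turning clockwise. At about 1.0 rad clockwise of the box the lid was still shut. It popped up after about 0.2 rad more.
- **Last pictures:** The lid is up, the key stands in the lock and the gripper is clear. The bottle, the mug and the green key look undisturbed. The blue key is outside the last pictures; I did not measure any of these for movement.

**Checks that disagreed or failed:**
- In the wrist picture the key's grip lies about 6 pixels (5 mm) from where a perfectly upright key would put it. That suggests a lean of about 0.05 rad, within the 0.15 allowed.
- The same check in the scene camera failed, because it picked up only part of the grip. So the final tip depth was not measured again after release.

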